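# Open the needle canister whose lock hand is unknown

### The job

Two steel needle canisters stand fixed on the table, each closed by a twist-lock cap. Open the one with the round ribbed knob: nobody knows which way its cap unlocks, so try turning it both ways until it comes free, then lift it off. Finish while still holding the cap in the gripper, upright and about 10 cm straight above the open mouth, and leave the other canister and the things around it alone.

Things in the scene. Friction and masses are not known exactly. Their poses are not given: they have to be found in the camera images.
- knob_grip (a point): where to grip the cap to be removed: on the axis of its round knob, 30 mm above the underside of the flange, 14 mm below the flat knob top. The knob is a black ribbed upright cylinder 40 mm in diameter and 40 mm tall, on a steel flange 47 mm wide and 4 mm thick that rests on the mouth rim. z is the cap's axis (up); x is within 0.1 rad of the canister's x while locked
- knob_underside (a point): centre of the underside of that cap's flange, 30 mm below knob_grip; level with the canister's mouth rim while the cap is seated. Axes as knob_grip
- canister_a: the canister closed by the round-knob cap: upright steel cylinder 64 mm in diameter and 75 mm tall on a screwed-down foot disc 84 mm in diameter, fixed to the table, mouth 38 mm in diameter; origin at the centre of its underside on the table, z up
- canister_b: the other canister, the same in size, closed by the wing cap; to be left closed. Origin at the centre of its underside. The two stand at least 160 mm apart and either may be on the left
- wing_grip (a point): middle of the upright black wing (flat bar 44 mm long, 12 mm thick, top 119 mm above the table) on the other canister's cap; to be left alone
- knob_cap: the round-knob cap, 60 to 110 g; origin as knob_underside. A plug with lugs reaches 15.5 mm into the mouth: a bayonet lock. One way round (it varies, not visible) it hits a stop within 0.2 rad; the other way it turns easily, can be lifted from about 0.9 rad on, and stops at about 1.4 rad, still liftable. While locked it rises only about 2 mm
- wing_cap: the wing cap as a whole; origin at the centre of the underside of its flange, 30 mm below wing_grip; to be left alone
- vial_4: bystander: a small stoppered glass vial, 27 mm in diameter and 51 mm tall, standing between the canisters; origin at the centre of its underside
- vaccine_carton: bystander: a small open upright carton, 30 x 54 x 76 mm, behind the canisters; origin at the centre of its underside
- tally_counter: bystander: a round hand tally counter, 62 x 47 x 21 mm, lying nearer the robot; origin at the centre of its underside
Things that resemble listed ones, but are neither listed nor needed, are in the scene too. Leave any pink look-alike of the canister_a alone. What is shaped like the knob_cap but orange is not meant.

How it is judged:
On the way:
1. the round-knob cap has been turned free (40 degrees or more from its locked position) while still seated in its canister (angle between the x axis of knob_grip and the x axis of canister_a, either way round above 0.7 rad and z of knob_underside in the frame of canister_a below 0.083 m and horizontal distance between knob_underside and canister_a below 0.006 m), for 0.1 s.
At the end, for the whole second after the job is handed in: the round-knob cap is held still by the fingers (more than 1 N), upright within 15 degrees, its flange 6 to 16 cm above the canister's mouth and within 4 cm of its axis, touching no canister; the wing cap is still seated on the other canister (z of knob_underside in the frame of canister_a between 0.135 and 0.235 m and horizontal distance between knob_underside and canister_a below 0.04 m and angle between knob_grip's own z axis and vertical below 0.26 rad and contact force between the fingers and knob_cap above 1 N and contact force between knob_cap and canister_a below 0.1 N and contact force between knob_cap and canister_b below 0.1 N and linear speed of knob_cap below 0.03 m/s and z of wing_cap in the frame of canister_b below 0.08 m and distance of wing_cap from where it was at the start of the episode below 0.01 m); the arm keeps its last pose, push and grip.
It fails at once if the wing cap was moved more than 1 cm or turned by more than 30 degrees (distance of wing_cap from where it was at the start of the episode above 0.01 m or angle between the x axis of wing_cap and the x axis of canister_b, either way round above 0.52 rad).
It fails at once if the vial was moved more than 3 cm or knocked over (distance of vial_4 from where it was at the start of the episode above 0.03 m or angle between vial_4's own z axis and vertical above 0.6 rad).
It fails at once if the carton was moved more than 3 cm or knocked over (distance of vaccine_carton from where it was at the start of the episode above 0.03 m or angle between vaccine_carton's own z axis and vertical above 0.6 rad).
It fails at once if the tally counter was moved more than 3 cm or knocked over (distance of tally_counter from where it was at the start of the episode above 0.03 m or angle between tally_counter's own z axis and vertical above 0.6 rad).
It also fails if it takes over 51 s, if anything falls off the work surface, if the arm or the gripper's body presses on something with over 40 N, if the wrist force passes 120 N, or if a joint passes its speed limit or range.

### The arm

A 6-joint arm with a two-finger parallel gripper is mounted at the origin on a cart in front of the work surface, level with it; the furniture and walls round the work are solid. World frame = base frame: x ahead of the robot, y to its left, z up, the work surface at z = 0. Lengths are in m, angles in rad, forces in N, time in s.
With the tool pointing down it reaches from about 0.35 to 0.775 m from the base axis. Payload 7.3 kg.
Tool frame: the origin (TCP) lies on the centre line of the jaws, within the pads' length; the fingertips stand ahead of it and the grasp point (between the pads) lies 11 mm behind it (robot.nose_length is the z of the fingertips in the tool frame, in m); z points along the fingers, y is the line along which they close (so a half turn about z gives the same grasp; the last joint's range is limited). The gripper opens to 92 mm and grips with 3 to 60 N. Pads are 19 mm wide; open, the fingers measure 130 mm over their backs; the gripper's body (75 mm by 190 mm) begins 47 mm behind the grasp point.
Start: joints at [1.065, 0.342, 1.524, -0, 1.275, -0.146], TCP at [0.185, 0.491, 0.235] pointing down, gripper open.
Joint ranges: [-2.53, 2.53], [-0.77, 2.02], [0.04, 2.7], [-1, 4.14], [0.28, 2.66], [-3.11, 3.11]. Speed limits (rad/s): [2.57, 2.57, 3.14, 3.14, 3.14, 3.14].

### API

Orientations are given as [roll, pitch, yaw] about the fixed x, y, z axes, in that order (R = Rz(yaw) Ry(pitch) Rx(roll)).
In Python, from cell import robot, cams gives the robot as it stands. The module is installed in compiled form; this text tells all that it offers.
- The arm moves only by the tool carry_out, never from a script. Its argument "deltas" is a list of rows, each a list of 7 numbers: the shift along the tool's x, y, z in cm, then the turn, a rotation vector about the tool's x, y, z in rad, then the opening, from 0 (shut) to 1 (fully open). A call has exactly 8 rows; each row shifts and turns the commanded pose from where the row before left it, along the tool's axes as they then stand; what a row does not reach is not made up. A row lasts 1/12 s, in which the tool goes at most 41.7 mm and 7.16 degrees, less where a joint would pass 70% of its speed; a pose out of reach is approached as far as the arm can. A call is refused whole if a number of a shift passes 4.17 or a number of a turn 0.125, either way. A call with a gripper value outside its range is refused whole. The fingers move at their own pace and stop on an object; "force" is the grip in N (left out, the last holds). Time passes only in rows, so rows that do not move let the fingers close, or fill a call up. It gives the time, the measured TCP pose, the force, the opening and the grip force at its end, in the units of the state.
- robot.observe(): the state, without advancing time (a new reading comes with each control period).
- cams.read_camera(name): name is "scene" or "top" or "wrist"; returns a dict with "image" (384x512x3 uint8, blue, green, red), "depth" (384x512 float32, m along the optical axis (not along the pixel's ray), 0 where there is no reading), "fx", "fy", "cx", "cy" (pixels), "world_to_cam" (4x4, takes a point from world to camera coordinates). Camera axes: x right, y up, looking along -z (the intrinsics and any distortion apply to the point x, -y, -z); pixel columns grow to the right and rows downward; lengths in m; the calibration is good to about 2 mm. A picture is of the moment at which its call begins.
- robot.hand_in(): hands the job in; it is judged then, once.
The state is a dict: "time": time; "qpos": joint angles; "qvel": joint speeds; "joint_efforts": joint torques, N m; "tool_pos": TCP position; "tool_rot": TCP orientation; "contact_force": force on the tool from outside, world axes, zero at the start; "torque": the same for the moment, N m; "opening": finger opening in m; "grip_force": force on a finger pad.
Only numpy, scipy, OpenCV 4.12 (cv2) and the standard library are available. Lean on these libraries where they do the work, as an engineer would, in place of code of your own. Each camera call takes 0.05 s, during which the arm holds its last target. There are 200 camera calls.

## Working session

There is one attempt and no reset: what is moved stays moved. The work goes in short steps, Python scripts to look and compute and a tool call to move; the robot and the scene stay as the last step left them, time stands still between calls to the robot, and variables do not carry over. Pictures are saved under pics/ and viewed, at most 10 in all, crops included, and the job is handed in when it is done.

Besides the shell and the picture viewer there is one more tool, called after ">>>" as name(argument=value, ...) on one line, values as JSON. carry_out: Moves the arm, as the interface text tells. Its arguments: {"type":"object","properties":{"deltas":{"type":"array","items":{"type":"array","items":{"type":"number"}}},"force":{"type":"number"}},"required":["deltas"]}

```bash
mkdir -p pics
cat > h.py <<'E'
import numpy as np,cv2
from cell import robot,cams
def px(d,u,v):
    z=float(d["depth"][int(v),int(u)])
    p=np.array([(u-d["cx"])/d["fx"]*z,-(v-d["cy"])/d["fy"]*z,-z,1])
    return (np.linalg.inv(d["world_to_cam"])@p)[:3]
def cloud(d):
    z=d["depth"];v,u=np.indices(z.shape)
    P=np.stack([(u-d["cx"])/d["fx"]*z,-(v-d["cy"])/d["fy"]*z,-z,np.ones_like(z)],-1)
    return (P@np.linalg.inv(d["world_to_cam"]).T)[...,:3]
E
python3 - <<'E'
from h import *
s=robot.observe();print(s,robot.nose_length)
for n in("scene","top"):
    d=cams.read_camera(n);print([k for k in d]);cv2.imwrite(f"pics/{n}0.png",d["image"]);np.savez(f"{n}0.npz",**d)
E
```

```text
{'time': 0.0, 'qpos': array([ 1.06501833e+00,  3.42709330e-01,  1.52497399e+00, -4.81678634e-05,
        1.27542263e+00, -1.45976678e-01]), 'qvel': array([-0.00211532,  0.00089082, -0.00186354,  0.00200803,  0.00093943,
        0.00041398]), 'joint_efforts': array([ 1.29375527e-03, -4.31230152e+01, -2.44225484e+01,  7.17398152e-02,
        5.60314755e-02, -1.47117175e-04]), 'tool_pos': array([0.18463899, 0.49104913, 0.23406693]), 'tool_rot': array([-3.14008875e+00, -1.74551481e-04,  2.78180526e+00]), 'contact_force': array([-0.03251271, -0.52533785,  0.44587394]), 'torque': array([-0.01204926,  0.01898142,  0.00968521]), 'grip_force': 0.0, 'opening': 0.09158262363094503} 0.008
['image', 'depth', 'fx', 'fy', 'cx', 'cy', 'world_to_cam']
['image', 'depth', 'fx', 'fy', 'cx', 'cy', 'world_to_cam']
```

View pics/scene0.png

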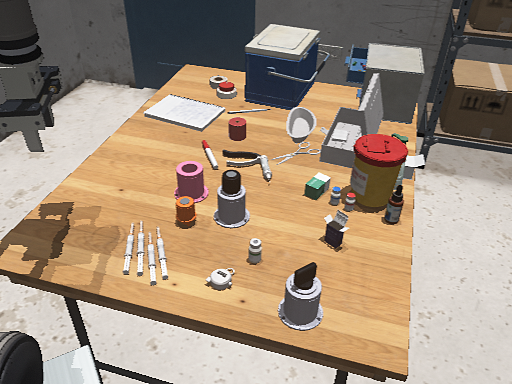

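View pics/top0.png

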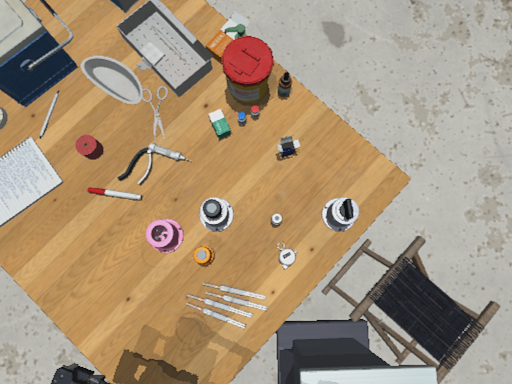

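Candidates in the scene view are the round black knob on a steel canister at (231,183), the wing cap at (304,275), the pink open canister at (190,180), the orange cap on the table at (185,212), and a red cylinder at (237,128). The black knob on steel at (231,183), top view (213,208), fits the description. I'll check it in a crop and measure it.

Run:
```python
from h import *
S=dict(np.load("scene0.npz"));T=dict(np.load("top0.npz"))
a=cv2.resize(S["image"][140:240,150:270],None,fx=3.3,fy=4,interpolation=cv2.INTER_CUBIC);b=cv2.resize(T["image"][180:260,140:240],(396,400),interpolation=cv2.INTER_CUBIC)
cv2.imwrite("pics/crop.png",np.hstack([a,b]))
for n,u,v in[("knobtop",211,206),("wing",348,209),("vial",276,219),("tally",287,256),("carton",288,147),("pink",162,236),("orange",203,255)]:print(n,px(T,u,v).round(3))
for n,D in(("T",T),("S",S)):
    P=cloud(D);k=px(T,211,206)
    near=np.linalg.norm(P[...,:2]-k[:2],axis=-1)<.05
    for lo,hi in((.112,.125),(.085,.11),(.072,.083),(.02,.07)):
        m=near&(P[...,2]>lo)&(P[...,2]<hi);Q=P[m]
        if len(Q)<5: continue
        c,r=cv2.minEnclosingCircle(Q[:,:2].astype(np.float32)); print(n,lo,len(Q),np.round(c,4),round(r,4),np.median(Q,0).round(4),Q[:,2].max().round(4))
```

```text
knobtop [0.526 0.349 0.12 ]
wing [0.512 0.047 0.116]
vial [0.502 0.203 0.049]
tally [0.415 0.178 0.023]
carton [0.691 0.162 0.004]
pink [0.473 0.482 0.005]
orange [0.422 0.375 0.059]
T 0.112 261 [0.5225 0.3473] 0.0206 [0.522  0.3469 0.1191] 0.124
T 0.085 29 [0.5224 0.347 ] 0.0207 [0.5072 0.3377 0.0945] 0.1099
T 0.072 280 [0.5229 0.3478] 0.0319 [0.5136 0.3399 0.0756] 0.0825
T 0.02 65 [0.5136 0.3414] 0.03 [0.4966 0.3304 0.0462] 0.07
S 0.112 184 [0.5237 0.3485] 0.0218 [0.5215 0.345  0.1179] 0.1214
S 0.085 177 [0.5231 0.3474] 0.0215 [0.5159 0.3335 0.0978] 0.1096
S 0.072 230 [0.5222 0.3477] 0.0325 [0.5119 0.3335 0.0751] 0.0826
S 0.02 480 [0.5188 0.3424] 0.0311 [0.5087 0.3235 0.0457] 0.0699
```

View pics/crop.png

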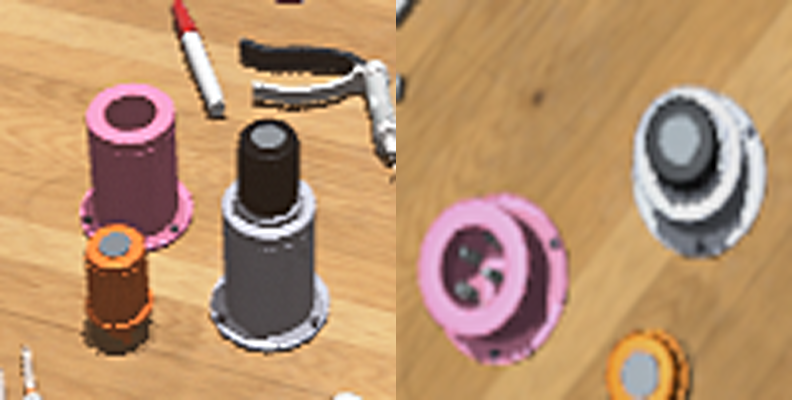

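The crop shows the black ribbed knob on the steel canister, at left (268,165) and right (680,140). The pink canister is open and the orange cap stands apart on the table. The target axis is about (0.5226, 0.3474), with the knob top at 0.119, so I want the TCP at z ≈ 0.095.

>>> carry_out(deltas=[[-3.8,-0.15,0,0,0,0,1],[-3.8,-0.15,0,0,0,0,1],[-3.8,-0.15,0,0,0,0,1],[-3.8,-0.15,0,0,0,0,1],[-3.8,-0.2,0,0,0,0,1],[-3.8,-0.2,0,0,0,0,1],[-3.8,-0.2,0,0,0,0,1],[-3.8,-0.2,0,0,0,0,1]], force=30)

```text
time: 0.77
tool_pos: [0.4658, 0.3701, 0.2343]
tool_rot: [-3.141, -0.001, 2.782]
contact_force: [1.0, 1.0, 0.2]
opening: 0.0919
grip_force: 0.0
```

```bash
cat >> h.py <<'E'
from scipy.spatial.transform import Rotation as R
def togo(t):
    s=robot.observe();r=R.from_euler("xyz",s["tool_rot"])
    print("t",s["time"],"pos",s["tool_pos"].round(4),"rot",s["tool_rot"].round(3),"q",s["qpos"].round(2),"togo cm",(r.inv().apply(np.array(t)-s["tool_pos"])*100).round(2))
E
python3 -c "
from h import *;togo([.5226,.3474,.095])"
```

```text
t 0.7667 pos [0.4658 0.3701 0.2343] rot [-3.141e+00 -1.000e-03  2.782e+00] q [ 0.54  0.47  1.32  0.    1.35 -0.67] togo cm [-6.12 -0.12 13.93]
```

>>> carry_out(deltas=[[-2.0,0,0,0,0,0,1],[-2.0,0,0,0,0,0,1],[-2.1,-0.1,0,0,0,0,1],[0,0,2,0,0,0,1],[0,0,2,0,0,0,1],[0,0,1,0,0,0,1],[0,0,0,0,0,0,1],[0,0,0,0,0,0,1]])

```text
time: 1.43
tool_pos: [0.5209, 0.3489, 0.1845]
tool_rot: [-3.141, -0.001, 2.782]
contact_force: [0.1, 0.5, 0.5]
opening: 0.0915
grip_force: 0.0
```

Run:
```python
from h import *
togo([.5226,.3474,.095])
d=cams.read_camera("wrist");cv2.imwrite("pics/w1.png",d["image"])
P=cloud(d);near=np.linalg.norm(P[...,:2]-[.5226,.3474],axis=-1)<.05
for lo,hi in((.112,.125),(.072,.083)):
    Q=P[near&(P[...,2]>lo)&(P[...,2]<hi)]
    if len(Q)>5:
        c,r=cv2.minEnclosingCircle(Q[:,:2].astype(np.float32));print(len(Q),np.round(c,4),round(r,4),np.median(Q[:,2]))
```

```text
t 1.4333 pos [0.5209 0.3489 0.1845] rot [-3.141e+00 -1.000e-03  2.782e+00] q [ 0.47  0.57  1.3   0.    1.28 -0.74] togo cm [-0.22 -0.07  8.95]
2019 [0.5232 0.3501] 0.021 0.1199831100336925
1448 [0.5232 0.35  ] 0.0319 0.07611289494025802
```

View pics/w1.png

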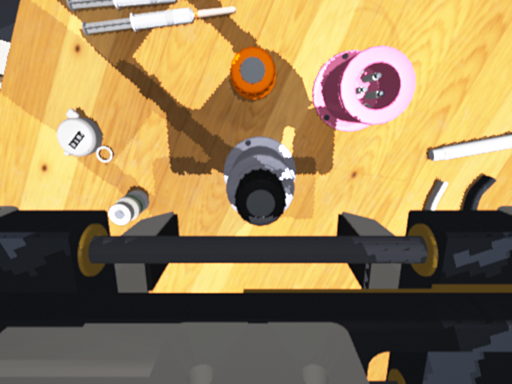

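The wrist view shows the black knob at (260,195), centred between the fingers, with the open pink canister at (375,85) and the orange cap at (252,72). I'll descend and close.

>>> carry_out(deltas=[[-0.2,0,2,0,0,0,1],[0,0,2,0,0,0,1],[0,0,2,0,0,0,1],[0,0,1.5,0,0,0,1],[0,0,1,0,0,0,1],[0,0,0.4,0,0,0,1],[0,0,0,0,0,0,1],[0,0,0,0,0,0,1]])

```text
time: 2.15
tool_pos: [0.5236, 0.3486, 0.0969]
tool_rot: [3.14, 0.001, 2.782]
contact_force: [-0.2, -0.6, -0.2]
opening: 0.0922
grip_force: 0.0
```

>>> carry_out(deltas=[[0,0,0,0,0,0,0],[0,0,0,0,0,0,0],[0,0,0,0,0,0,0],[0,0,0,0,0,0,0],[0,0,0,0,0,0,0],[0,0,0,0,0,0,0],[0,0,0,0,0,0,0],[0,0,0,0,0,0,0]])

```text
time: 2.82
tool_pos: [0.523, 0.3482, 0.0957]
tool_rot: [3.141, -0.0, 2.782]
contact_force: [-0.1, 0.4, 0.7]
opening: 0.0433
grip_force: 0.3
```

```bash
python3 -c "
from h import *;togo([.523,.3485,.095]);s=robot.observe();print(s['contact_force'],s['torque'],s['opening'],s['grip_force'])"
```

```text
t 2.8167 pos [0.523  0.3482 0.0957] rot [ 3.141 -0.     2.782] q [ 0.47  0.66  1.4   0.    1.09 -0.75] togo cm [0.01 0.03 0.07]
[-0.08766127  0.39034487  0.7334732 ] [ 0.07681645 -0.03079733 -0.01450163] 0.04327620765255382 0.30726813711225986
```

>>> carry_out(deltas=[[0,0,0,0,0,0,0],[0,0,0,0,0,0,0],[0,0,0,0,0,0,0],[0,0,0,0,0,0,0],[0,0,0,0,0,0,0],[0,0,0,0,0,0,0],[0,0,0,0,0,0,0],[0,0,0,0,0,0,0]])

```text
time: 3.48
tool_pos: [0.5233, 0.3485, 0.0959]
tool_rot: [3.141, 0.0, 2.782]
contact_force: [2.8, 2.8, 0.1]
opening: 0.0394
grip_force: 30.0
```

>>> carry_out(deltas=[[0,0,0,0,0,0.04,0],[0,0,0,0,0,0.04,0],[0,0,0,0,0,0.04,0],[0,0,0,0,0,0.04,0],[0,0,0,0,0,0.04,0],[0,0,0,0,0,0.04,0],[0,0,0,0,0,0,0],[0,0,0,0,0,0,0]])

```text
time: 4.15
tool_pos: [0.5235, 0.3484, 0.0959]
tool_rot: [3.14, 0.001, 2.543]
contact_force: [3.7, 3.4, -1.7]
opening: 0.0392
grip_force: 30.0
```

```bash
python3 -c "
from h import *;togo([.523,.3485,.095]);s=robot.observe();print(s['contact_force'],s['torque'],s['opening'],s['grip_force'])"
```

```text
t 4.15 pos [0.5235 0.3484 0.0959] rot [3.140e+00 1.000e-03 2.543e+00] q [ 0.47  0.66  1.4   0.    1.09 -0.51] togo cm [ 0.05 -0.02  0.09]
[ 3.70958342  3.44701994 -1.72433543] [ 0.71885166 -0.69603446  0.03148877] 0.03923924203103604 30.00184804201126
```

It turned 0.24 rad with almost no torque, so this is likely the unlocking way. I'll keep turning.

>>> carry_out(deltas=[[0,0,0,0,0,0.06,0],[0,0,0,0,0,0.06,0],[0,0,0,0,0,0.06,0],[0,0,0,0,0,0.06,0],[0,0,0,0,0,0.06,0],[0,0,0,0,0,0.06,0],[0,0,0,0,0,0.06,0],[0,0,0,0,0,0,0]])

```text
time: 4.82
tool_pos: [0.5234, 0.3483, 0.0959]
tool_rot: [3.141, 0.0, 2.121]
contact_force: [4.1, 4.0, -0.3]
opening: 0.0394
grip_force: 30.0
```

```bash
python3 -c "
from h import *;togo([.523,.3485,.095]);s=robot.observe();print(s['contact_force'],s['torque'],s['opening'],s['grip_force'])"
```

```text
t 4.8167 pos [0.5234 0.3483 0.0959] rot [3.141 0.    2.121] q [ 0.47  0.66  1.4   0.    1.09 -0.08] togo cm [ 0.04 -0.03  0.09]
[ 4.06100404  4.01302058 -0.31189145] [ 0.63880846 -0.57807941  0.04824234] 0.03944814729247658 30.003072023391724
```

>>> carry_out(deltas=[[0,0,0,0,0,0.07,0],[0,0,0,0,0,0.07,0],[0,0,0,0,0,0.07,0],[0,0,0,0,0,0.07,0],[0,0,0,0,0,0.07,0],[0,0,0,0,0,0.07,0],[0,0,0,0,0,0.07,0],[0,0,0,0,0,0,0]])

```text
time: 5.48
tool_pos: [0.5234, 0.3483, 0.0959]
tool_rot: [3.141, -0.0, 1.631]
contact_force: [2.7, 4.3, -0.5]
opening: 0.0397
grip_force: 30.0
```

>>> carry_out(deltas=[[0,0,0,0,0,0.03,0],[0,0,0,0,0,0.02,0],[0,0,0,0,0,0,0],[0,0,0,0,0,0,0],[0,0,-0.1,0,0,0,0],[0,0,-0.2,0,0,0,0],[0,0,-0.2,0,0,0,0],[0,0,0,0,0,0,0]])

```text
time: 6.15
tool_pos: [0.5228, 0.3484, 0.1004]
tool_rot: [-3.141, -0.0, 1.585]
contact_force: [2.6, 4.1, -2.5]
opening: 0.0396
grip_force: 30.0
```

```bash
python3 -c "
from h import *;togo([.523,.3485,.095]);s=robot.observe();print(s['contact_force'],s['torque'],s['opening'],s['grip_force'])"
```

```text
t 6.15 pos [0.5228 0.3484 0.1004] rot [-3.141 -0.     1.585] q [0.47 0.65 1.39 0.   1.1  0.45] togo cm [0.01 0.02 0.54]
[ 2.64680883  4.14325055 -2.53470782] [ 0.78260395 -0.50028719 -0.00485287] 0.039569054986054626 29.99944567680359
```

It turned 1.2 rad and rose 4.5 mm with only about 2 N, so it's free. I'll lift.

>>> carry_out(deltas=[[0,0,-0.3,0,0,0,0],[0,0,-0.5,0,0,0,0],[0,0,-0.5,0,0,0,0],[0,0,-1,0,0,0,0],[0,0,-1.5,0,0,0,0],[0,0,-2,0,0,0,0],[0,0,-2,0,0,0,0],[0,0,-1.7,0,0,0,0]])

```text
time: 6.82
tool_pos: [0.5225, 0.3475, 0.1975]
tool_rot: [-3.141, 0.001, 1.583]
contact_force: [0.3, 0.5, -0.6]
opening: 0.0398
grip_force: 30.0
```

>>> carry_out(deltas=[[0,0,0,0,0,0,0],[0,0,0,0,0,0,0],[0,0,0,0,0,0,0],[0,0,0,0,0,0,0],[0,0,0,0,0,0,0],[0,0,0,0,0,0,0],[0,0,0,0,0,0,0],[0,0,0,0,0,0,0]])

```text
time: 7.48
tool_pos: [0.523, 0.3481, 0.1954]
tool_rot: [-3.141, 0.0, 1.582]
contact_force: [-0.8, -0.4, -0.4]
opening: 0.0395
grip_force: 30.0
```

Run:
```python
from h import *
togo([.523,.3485,.195]);s=robot.observe();print(s['contact_force'],s['opening'],s['grip_force'])
d=cams.read_camera("scene");cv2.imwrite("pics/s2.png",cv2.resize(d["image"][100:340,150:350],None,fx=2.5,fy=2.5,interpolation=cv2.INTER_CUBIC))
```

```text
t 7.4833 pos [0.523  0.3481 0.1954] rot [-3.141  0.     1.582] q [0.47 0.56 1.28 0.   1.3  0.45] togo cm [0.04 0.01 0.04]
[-0.81775303 -0.41081178 -0.37401392] 0.03948726422505971 29.998151063919067
```

View pics/s2.png

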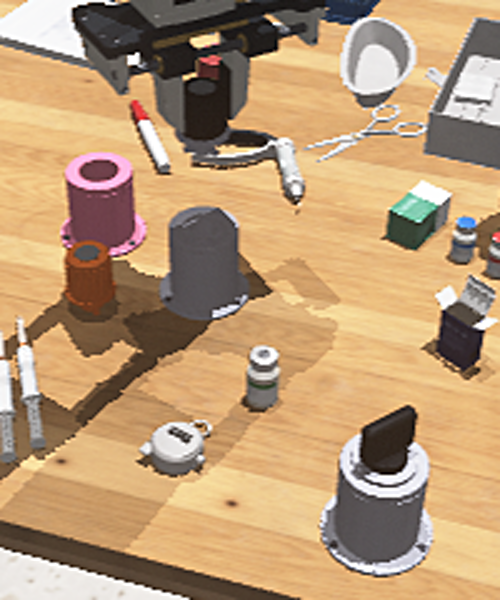

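The crop shows the cap held upright between the fingers at (205,110), above the uncapped canister at (205,260). The wing cap (390,440), vial, carton and counter look undisturbed.

```bash
python3 -c "
from cell import robot;print(robot.hand_in())"
```

```text
the job is handed in; nothing more can be done
None
```

The round-knob cap came free with a 1.2 rad turn (clockwise seen from above) and is held upright about 10 cm above the open mouth. The wing cap and the things around it look undisturbed in the last picture, and the job is handed in; no verdict came back.

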